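Cross the analyser of a bench polariscope and slide in its tint plate

TASK

Get the bench polariscope ready for checking cuvettes for moulding strain: with the fingertips or the outside of the fingers, gently push the analyser's arm round until its index line stands at the 90 degree mark of the scale, and push the tint plate's slide fully home into the head. Only push: do not pinch the arm or the slide's tab between the fingers, and leave the cuvettes and everything else on the bench where they stand.

Things in the scene. Friction and masses are not known exactly. Their poses are not given: they have to be found in the camera images.
- polariscope: bench polariscope, fixed: light grey lamp house (270 in x, 200 in y, 60 high) with a round lit window, a steel column at its back (+x) up to 210, and on it the analyser head, a flat aluminium drum 140 across, underside at 165, top face at 189. Origin on the bench straight under the drum's axis; z up, -x is the front, +y the side from which the tint plate's slide sticks out
- scale_centre (a point): centre of the drum's top face (189 high), axes as the polariscope's. Engraved dark marks 50 to 70 from it make the scale, 0 to 135 degrees: a short one every 15, a longer thicker one (19 long) every 45, no figures. Seen from above it starts with 0 at the -y side and runs clockwise: 45 half-way to the front, 90 straight to the front (-x), 135 half-way on to the +y side
- mark_90 (a point): the 90 degree mark of the scale: the long mark at the front, the third long one counted from 0. Point on the drum's top face, 60 from the axis, 189 above the bench
- analyser (a joint): reading of the analyser (rad): 0 with the arm over the 0 mark (towards -y of the polariscope), 1.571 over the 90 mark (towards -x), stop at 2.356; grows clockwise seen from above. Starts between 0 and 65 degrees. Drags with about 0.2 N m (2 to 3 N at the arm), stays where it is left; no spring, no detents
- lever_bar (a point): point on the arm's bar, 95 from the axis, 197.5 high. A black ring (98 across, 13 high) on the drum turns about the drum's axis and carries a flat steel arm with a window where a white index line shows the reading, then a level round steel bar 8 thick, 78 to 113 from the axis. Free below down to the lamp house. y axis: along the bar to the drum's axis; x: the way it moves as the reading falls
- lever_knob (a point): middle of the upright black finger knob at the arm's end, 16 across, 194 to 219 above the bench, 120 from the drum's axis; axes as lever_bar
- tint (a joint): how far the tint plate's slide is pulled out (m): 0 fully home against its stop, at most 0.072; starts 0.045 to 0.07 out. It slides along the polariscope's y axis, home is towards -y. Friction about 2 N, stays where it is left
- tint_tab (a point): middle of the upturned finger tab at the outer end of the tint plate's slide, a flat steel frame 78 wide with a glass pane that runs in a slot in the +y side of the drum. Tab: upright plate 44 wide (x), 5 thick (y), 167 to 195 above the bench; the point is 183 high. Axes as the polariscope's. Home, it stands 73.5 from the drum's axis; nothing below but bench and low things
- cuvette_lit_mid (a point): middle of a clear plastic cuvette 12.5 x 12.5 x 45, standing loose on the lit window under the head
- cuvette_deck_mid (a point): middle of another such cuvette, standing loose on the front part of the lamp house
- rack_mid (a point): white cuvette rack 125 x 55 x 30 with cuvettes that reach 57 above the bench, loose on the bench to the +y side of the polariscope; this point is the middle of its block
- tweezers_mid (a point): steel tweezers, 127 long, 9 high, lying on the bench to the -y side; their middle
- timer_mid (a point): white bench timer 60 x 70 x 18, lying on the bench to the -y side; its middle
- reagent_mid (a point): amber jar with a black cap, 52 across, 105 high, to the -y side and back; its middle
- beaker_mid (a point): glass beaker 72 across, 85 high, to the +y side and back; its middle
- tissue_mid (a point): pale card tissue box 115 x 70 x 50 (tissue to 77), on the bench farther out to the -y side; its middle

How it is judged:
At the end, for the whole second after the job is handed in: The analyser reads 90 degrees to within 3 degrees (1.518 to 1.623 rad) and the tint plate's slide is home to within 3 mm, both at rest by their own friction (value of joint analyser between 1.518 and 1.623 rad and value of joint tint below 0.003 m); the robot touches nothing.
It fails at once if the arm is pinched between the fingers (contact force between the fingers and polariscope above 0.5 N and x of the grasp point in the frame of lever_bar between -0.006 and 0.006 m and y of the grasp point in the frame of lever_bar between -0.036 and 0.04 m and z of the grasp point in the frame of lever_bar between -0.025 and 0.02 m).
It fails at once if the slide's tab is pinched between the fingers (contact force between the fingers and polariscope above 0.5 N and y of the grasp point in the frame of tint_tab between -0.006 and 0.006 m and x of the grasp point in the frame of tint_tab between -0.03 and 0.03 m and z of the grasp point in the frame of tint_tab between -0.03 and 0.024 m).
It fails at once if the polariscope is pushed harder than 40 N (contact force between any of the arm, the fingers and polariscope above 40 N).
It fails at once if a cuvette is moved, lifted or knocked over (distance of any of cuvette_lit_mid, cuvette_deck_mid from where it was at the start of the episode above 0.012 m).
It fails at once if something else on the bench is moved or lifted (distance of any of rack_mid, tweezers_mid, timer_mid, reagent_mid, beaker_mid, tissue_mid from where it was at the start of the episode above 0.02 m).
It also fails if it takes over 48 s, if anything falls off the work surface, if the arm or the gripper's body presses on something with over 40 N, if the wrist force passes 120 N, or if a joint passes its speed limit or range.

ROBOT

A 6-joint arm with a two-finger parallel gripper is mounted at the origin on the work surface. World frame = base frame: x ahead of the robot, y to its left, z up, the work surface at z = 0. Lengths are in m, angles in rad, forces in N, time in s.
With the tool pointing down it reaches from about 0.25 to 0.725 m from the base axis. Payload 9.7 kg.
Tool frame: the origin (TCP) lies on the centre line of the jaws, within the pads' length; the fingertips stand ahead of it and the grasp point (between the pads) is the TCP (tip_extent is the z of the fingertips in the tool frame, in m); z points along the fingers, y is the line along which they close (so a half turn about z gives the same grasp; the last joint's range is limited). The gripper opens to 85 mm and grips with 20 to 120 N. Pads are 22 mm wide; open, the fingers measure 114 mm over their backs; the gripper's body (76 mm by 85 mm) begins 54 mm behind the grasp point. The pads swing forward as they close: fully open they stand 13 mm farther back than shut.
Start: joints at [1.294, 0.087, 0.176, 1.66, 0, 1.571], TCP at [0.15, 0.529, 0.217] pointing down, gripper open.
Joint ranges: [-3.13, 3.13], [-0.85, 1.81], [-1.15, 1.24], [-2.2, 2.28], [-1.44, 1.52], [-3.14, 3.14]. Speed limits (rad/s): [2.22, 2.22, 2.57, 3.14, 3.14, 3.14].

INTERFACE

Orientations are given as a rotation vector (axis times angle).
In Python, from rig import move_to, move_straight, goto_joints, set_gripper, wait, ik, get_obs, read_camera, Unreachable, hand_in, tip_extent gives the robot as it stands. The module is installed in compiled form; this text tells all that it offers. Calls block until the motion is done:
- move_to(position, orientation): joint-space move of the TCP to a pose.
- move_straight(position, rate=0.15, orientation=None, threshold=None): straight line of the TCP; orientation=None keeps the orientation; rate is the mean speed in m/s. With threshold (N) it stops when the force on the tool has changed by that much, and returns True; else False.
- goto_joints(angles): joint-space move.
- set_gripper(opening, grip_force=None): finger opening in m; grip_force is the grip in N (None keeps the last); returns when the fingers have stopped.
- wait(seconds).
- ik(position, orientation): joint angles nearest the present ones, or None.
- get_obs(): the state.
- read_camera(name): name is "scene" or "top" or "wrist"; returns a dict with "img" (480x640x3 uint8, red, green, blue), "depth" (480x640 float32, m along the optical axis (not along the pixel's ray), 0 where there is no reading), "fx", "fy", "cx", "cy" (pixels), "cam_to_world" (4x4, takes a point from camera to world coordinates). Camera axes: x right, y down, z forward; pixel columns grow to the right and rows downward; lengths in m; the calibration is good to about 2 mm. A picture is of the moment at which its call begins.
A pose or a line that the arm cannot do raises Unreachable and nothing moves.
- hand_in(): hands the job in; it is judged then, once.
The state is a dict: "time_s": time; "joint_pos": joint angles; "dq": joint speeds; "effort": joint torques, N m; "tool_pos": TCP position; "tool_rot": TCP orientation; "contact_force": force on the tool from outside, world axes, zero at the start; "torque": the same for the moment, N m; "opening": finger opening in m; "grip_force": force on a finger pad.
Only numpy, scipy, OpenCV 4.12 (cv2) and the standard library are available. Lean on these libraries where they do the work, as an engineer would, in place of code of your own. Each camera call takes 0.05 s, during which the arm holds its last target. There are 200 camera calls.

## Working session

There is one attempt and no reset: what is moved stays moved. The work goes in short steps, each a Python script; the robot and the scene stay as the last script left them, time stands still between calls to the robot, and variables do not carry over. Pictures are saved under pics/ and viewed, at most 10 in all, crops included, and the job is handed in when it is done.

```bash
mkdir -p pics
python3 - <<'E'
from rig import *
import cv2,numpy as np
for n in("scene","top"):
    c=read_camera(n); cv2.imwrite(f"pics/{n}0.png",c["img"][:,:,::-1]); np.savez(f"{n}0.npz",**c)
    print(n,c["fx"],c["cx"],c["cy"],np.round(c["cam_to_world"],3).tolist())
o=get_obs();print(o["time_s"],o["tool_pos"],o["tool_rot"],o["opening"],tip_extent)
E
```

```text
scene 575.7146247745636 318.25132760197585 244.94101475329103 [[0.751, 0.353, -0.559, 1.205], [0.66, -0.387, 0.643, -0.734], [0.011, -0.852, -0.523, 0.75], [0.0, 0.0, 0.0, 1.0]]
top 566.9403127256691 326.0074395655591 241.43459191310754 [[0.028, -0.981, 0.193, 0.397], [-1.0, -0.027, 0.007, 0.009], [-0.002, -0.194, -0.981, 1.124], [0.0, 0.0, 0.0, 1.0]]
0.1 [0.15024369 0.52886846 0.21616629] [-4.33355290e-01 -3.11140847e+00  1.79992026e-03] 0.08593448063481346 0.019
```

View pics/top0.png

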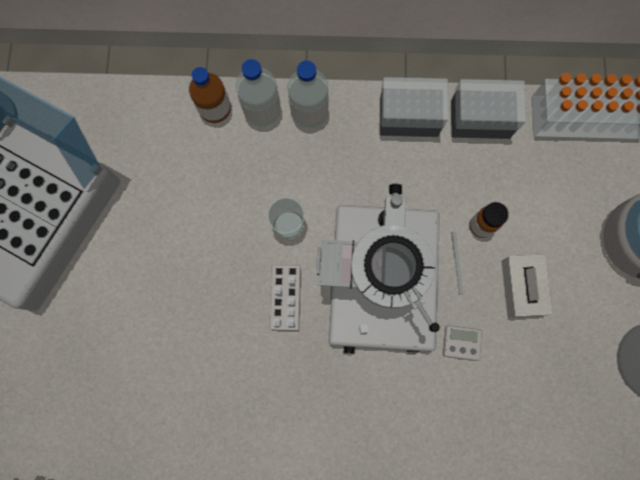

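View pics/scene0.png

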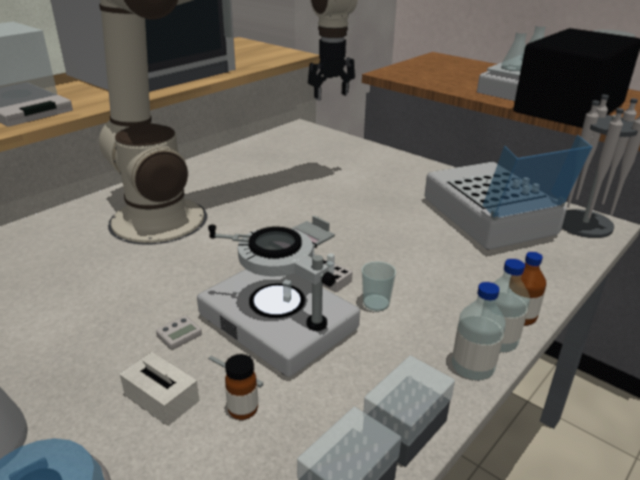

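The top view shows the drum and ring at about (394,265), the knob at (434,327), the tab at about (321,260), the deck cuvette at (364,328), and the rack at (286,298). Up in the image is +x and left is +y. The scene view confirms the layout. Next I'll cast rays for a first estimate, then take a closer look with the wrist camera.

```bash
cat > h.py <<'E'
import numpy as np,cv2
def ray(c,uv,z):
    uv=np.atleast_2d(np.asarray(uv,float)); T=c["cam_to_world"]
    d=np.c_[(uv[:,0]-c["cx"])/c["fx"],(uv[:,1]-c["cy"])/c["fy"],np.ones(len(uv))]@T[:3,:3].T
    return T[:3,3]+d*((z-T[2,3])/d[:,2])[:,None]
def proj(c,p):
    T=c["cam_to_world"]; q=(np.atleast_2d(p)-T[:3,3])@T[:3,:3]
    return np.c_[q[:,0]/q[:,2]*c["fx"]+c["cx"],q[:,1]/q[:,2]*c["fy"]+c["cy"]]
def circle(P):
    A=np.c_[2*P[:,:2],np.ones(len(P))]; s=np.linalg.lstsq(A,(P[:,:2]**2).sum(1),rcond=None)[0]
    return s[:2],np.sqrt(s[2]+s[0]**2+s[1]**2)
E
python3 - <<'E'
from h import *
from rig import *
c=dict(np.load("top0.npz")); g=cv2.cvtColor(c["img"],cv2.COLOR_RGB2GRAY)
m=((g<55)*255).astype(np.uint8); cs,_=cv2.findContours(m,cv2.RETR_EXTERNAL,cv2.CHAIN_APPROX_NONE)
for k in cs:
    x,y,w,h=cv2.boundingRect(k)
    if 300<x<450 and 170<y<360 and w*h>20:
        print(x,y,w,h)
        if w>40:
            P=cv2.convexHull(k)[:,0]; print("ring",circle(ray(c,P,.202)))
        if abs(x-430)<8: print("knob",ray(c,[x+w/2-.5,y+h/2-.5],.219))
D=c["depth"]; T=c["cam_to_world"]
v,u=np.mgrid[:480,:640]; q=np.stack([(u-c["cx"])/c["fx"]*D,(v-c["cy"])/c["fy"]*D,D],-1)@T[:3,:3].T+T[:3,3]
s=(u>310)&(u<335)&(v>235)&(v<300)&(q[...,2]>.185)&(q[...,2]<.2)
print("tab",s.sum(),q[s].mean(0),q[s].min(0),q[s].max(0))
s=(u>320)&(u<450)&(v>195)&(v<360)&(abs(q[...,2]-.06)<.006)
r=cv2.minAreaRect(q[s][:,:2].astype(np.float32)*1000); print("house",r)
s=(u>340)&(u<440)&(v>220)&(v<310)&(abs(q[...,2]-.189)<.004); print("drum",s.sum(),q[s].mean(0),q[s].min(0),q[s].max(0))
cr=cv2.resize(c["img"][180:360,300:460],None,fx=5,fy=5,interpolation=cv2.INTER_CUBIC)[:600]
w=read_camera("wrist"); o=get_obs()
print(np.round(w["cam_to_world"],3).tolist(),w["fx"],w["cx"],w["cy"])
E
```

```text
407 350 11 2
344 346 11 8
430 323 9 9
knob [[ 0.44263713 -0.15895658  0.219     ]]
365 236 67 58
ring (array([ 0.54366411, -0.09811663]), np.float64(0.048794360878446776))
379 211 5 14
390 184 12 10
tab 84 [0.54836703 0.02649843 0.19475057] [0.52656603 0.02343356 0.18512628] [0.57041017 0.02934343 0.19954071]
house ((544.2567749023438, -97.47636413574219), (199.6171417236328, 269.0036315917969), 88.01966857910156)
drum 2574 [ 0.5446316  -0.09500485  0.18936602] [ 0.47477814 -0.16662372  0.18500538] [ 0.62063593 -0.02867141  0.19299571]
[[0.273, 0.923, 0.272, 0.082], [0.962, -0.261, -0.078, 0.548], [-0.001, 0.283, -0.959, 0.374], [0.0, 0.0, 0.0, 1.0]] 378.0549371268598 318.9295603438947 236.94214419770054
```

First estimates agree with the sizes given:

| Item | Estimate | Check |
|---|---|---|
| Drum axis | (0.544, -0.098) | ring radius 48.8 mm against 49 |
| Yaw | about -2° | lamp house edges and tab line agree |
| Arm reading | about 57° | knob radius 118 mm |
| Tint slide | about 51 mm out | from the tab position |

I'll close the fingers and take one look from above.

```bash
cat >> h.py <<'E'
from scipy.spatial.transform import Rotation as R
def rv(deg): return (R.from_euler('z',deg,degrees=True)*R.from_rotvec([0,np.pi,0])).as_rotvec()
def look(name):
    from rig import read_camera
    w=read_camera("wrist"); np.savez(name+".npz",**w); cv2.imwrite(f"pics/{name}.png",w["img"][:,:,::-1]); return w
E
python3 - <<'E'
from h import *
from rig import *
set_gripper(0.0)
move_to([.53,-.10,.36],rv(-2)); w=look("w1"); o=get_obs(); print(o["time_s"],o["tool_pos"],o["opening"])
print(proj(w,[[.544,-.098,.189],[.484,-.096,.189]]))
E
```

```text
3.6083 [ 0.53011164 -0.09934098  0.35987313] -4.766429384901391e-05
[[321.51191525 224.28437142]
 [321.64773399 156.03270536]]
```

View pics/w1.png

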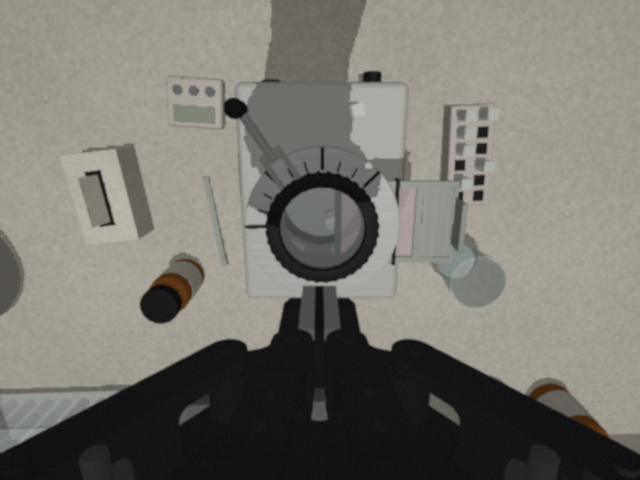

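The wrist view shows the ring at (322,226), the long 90 mark at (322,158), the 0 mark at (257,226), the knob at (235,108), and the tab at (462,230). That matches the projected estimates at (321.5,224) and (321.6,156). Next I'll measure the knob and mark, then push the bar round to about 85° with a force guard.

```bash
cat >> h.py <<'E'
def meas(w):
    """ring centre (world), yaw of the 90 mark direction (deg from -x, + towards +y), knob azimuth same way"""
    g=cv2.cvtColor(w["img"],cv2.COLOR_RGB2GRAY); m=((g<50)*255).astype(np.uint8)
    cs,_=cv2.findContours(m,cv2.RETR_LIST,cv2.CHAIN_APPROX_NONE); ring=knob=None
    for k in cs:
        x,y,W,H=cv2.boundingRect(k)
        if len(k)<20: continue
        (u,v)=x+W/2-.5,y+H/2-.5
        C=ray(w,[u,v],.202)[0]
        if np.hypot(*(C[:2]-[.544,-.098]))<.01 and W>80 :
            P=ray(w,cv2.convexHull(k)[:,0],.202); c0,r=circle(P); P=P[abs(np.hypot(*(P[:,:2]-c0).T)-r)<.003]; c0,r=circle(P)
            if ring is None or r>ring[1]: ring=(c0,r)
    for k in cs:
        x,y,W,H=cv2.boundingRect(k)
        C=ray(w,[x+W/2-.5,y+H/2-.5],.219)[0]
        if ring and abs(np.hypot(*(C[:2]-ring[0]))-.12)<.008 and 12<W<35 and 12<H<35: knob=C
    c0=ring[0]; az=np.radians(np.arange(-12,12,.25)); rr=np.linspace(.058,.068,12)   # long mark: darkest direction
    pts=np.array([[c0[0]-r*np.cos(a),c0[1]+r*np.sin(a),.189] for a in az for r in rr]); uv=proj(w,pts).astype(np.float32)
    s=cv2.remap(g.astype(np.float32),uv[:,0].reshape(len(az),-1),uv[:,1].reshape(len(az),-1),cv2.INTER_LINEAR).mean(1)
    wt=np.clip(np.median(s)-s-15,0,None); i=s.argmin(); wt[abs(np.arange(len(s))-i)>12]=0
    mark=np.degrees((wt*az).sum()/wt.sum())
    ka=None if knob is None else np.degrees(np.arctan2(knob[1]-c0[1],c0[0]-knob[0]))
    return ring,mark,knob,ka
E
python3 - <<'E'
from h import *
w=dict(np.load("w1.npz")); print(meas(w))
D=w["depth"];T=w["cam_to_world"];v,u=np.mgrid[:480,:640]
q=np.stack([(u-w["cx"])/w["fx"]*D,(v-w["cy"])/w["fy"]*D,D],-1)@T[:3,:3].T+T[:3,3]
s=(u>440)&(u<480)&(v>190)&(v<275)&(q[...,2]>.185)&(q[...,2]<.21); print("tab",s.sum(),q[s].mean(0),q[s].min(0),q[s].max(0))
s=(u>210)&(u<300)&(v>90)&(v<170)&(q[...,2]>.192)&(q[...,2]<.225);p=q[s]; print(np.round(np.percentile(p,[0,25,50,75,100],axis=0),3))
E
```

```text
((array([ 0.54454849, -0.09788825]), np.float64(0.048479907967429604)), np.float64(1.999968771320668), array([ 0.44434024, -0.15979021,  0.219     ]), np.float64(-31.70500071125276))
tab 471 [0.54808509 0.02486868 0.19285377] [0.52744572 0.02218517 0.18501786] [0.57072035 0.02901831 0.19765861]
[[ 0.436 -0.169  0.194]
 [ 0.447 -0.158  0.2  ]
 [ 0.463 -0.149  0.201]
 [ 0.48  -0.14   0.217]
 [ 0.493 -0.119  0.22 ]]
```

```bash
cat >> h.py <<'E'
C0=np.array([.5445,-.098])
def pose(a,d,z=.197,r=.095):
    t=np.radians(a); p=C0+r*np.array([-np.cos(t),np.sin(t)])-d*np.array([np.sin(t),np.cos(t)]); return [*p,z]
def arc(a0,a1,d,rate=.05,n=None):
    from rig import move_straight,get_obs
    n=n or int(np.ceil(abs(a1-a0)/6))
    for a in np.linspace(a0,a1,n+1)[1:]:
        hit=move_straight(pose(a,d),rate=rate,orientation=rv(-a),threshold=12)
        print(round(a,1),hit,np.round(get_obs()["contact_force"],1))
        if hit: break
VIEW=([.53,-.10,.36],rv(-2))
E
python3 - <<'E'
from h import *
from rig import *
move_to(pose(-31.7,.055,.30),rv(31.7)); move_straight(pose(-31.7,.055),rate=.12)
print(np.round(get_obs()["contact_force"],1))
hit=move_straight(pose(-31.7,.0185),rate=.05,threshold=12); print(hit,get_obs()["contact_force"])
if not hit: arc(-31.7,-1,.0185)
a=-1; move_straight(pose(a,.04),rate=.1); move_straight(pose(a,.04,.30),rate=.15); move_to(*VIEW)
w=look("w2"); print(meas(w),get_obs()["time_s"])
E
```

```text
[ 0.1 -0.2  0.6]
False [ 0.66973594 -1.62740329  0.36894292]
-26.6 False [0.7 0.3 0.3]
-21.5 False [-0.3 -0.5  0.5]
-16.4 False [0.4 1.  0.6]
-11.2 False [0.  0.1 0.4]
-6.1 False [-0.4 -0.6 -0.8]
-1.0 False [ 0.1  0.3 -0.2]
((array([ 0.54457767, -0.09802334]), np.float64(0.048562369239745926)), np.float64(2.1797628656937826), array([ 0.44403364, -0.15953844,  0.219     ]), np.float64(-31.459231701663175)) 9.975
```

View pics/w2.png

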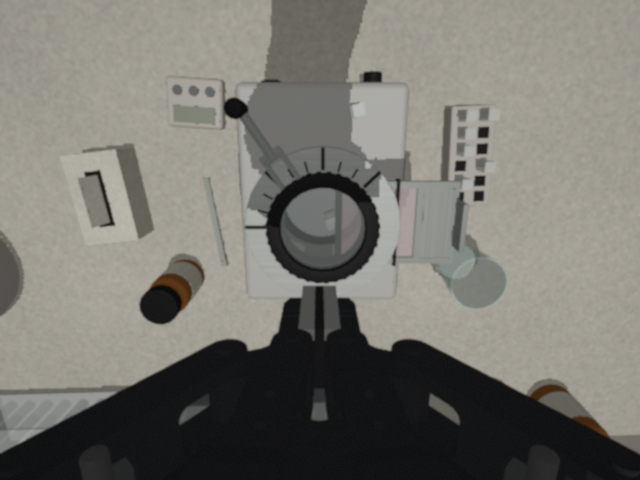

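The arm hasn't moved: it still reads -31.5° from the front, with the knob at (235,108). The sweep made no contact, so I'll check where the tool actually goes.

Run:
```python
from h import *
from rig import *
def pr(s,t): o=get_obs(); print(s,np.round(t,3),np.round(o["tool_pos"],3),np.round(o["tool_rot"],2),np.round(o["contact_force"],1),round(o["time_s"],2))
t=pose(-31.7,.055,.30); print(move_to(t,rv(31.7))); pr("above",t)
t=pose(-31.7,.055); print(move_straight(t,rate=.12)); pr("down",t)
t=pose(-31.7,.03); print(move_straight(t,rate=.1,threshold=12)); pr("near",t)
look("w3")
c=read_camera("scene"); cv2.imwrite("pics/s3.png",cv2.resize(c["img"][150:400,150:450,::-1],None,fx=2,fy=2))
```

```text
False
above [ 0.493 -0.195  0.3  ] [ 0.492 -0.195  0.3  ] [-0.85  3.02 -0.  ] [-0.7 -0.3  0.1] 10.74
False
down [ 0.493 -0.195  0.197] [ 0.493 -0.195  0.198] [-0.86  3.02 -0.  ] [-0.1  0.9  0.3] 11.75
False
near [ 0.479 -0.173  0.197] [ 0.48  -0.173  0.198] [-0.86  3.02 -0.  ] [ 0.7 -0.2 -0.2] 12.15
```

View pics/s3.png

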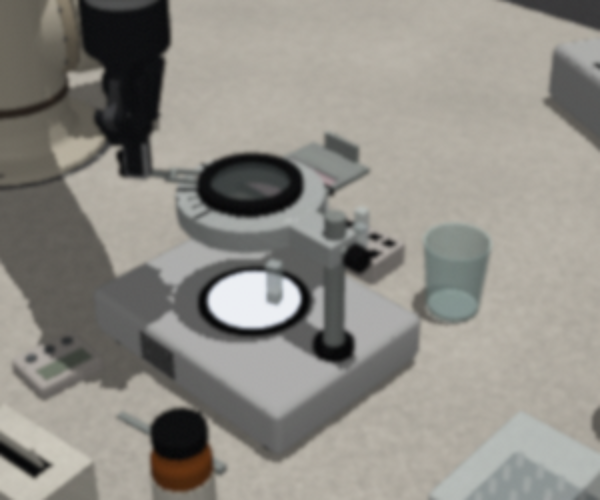

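The fingertip is at the right place, next to the bar at about (135,170) in the crop. I'll continue in small steps and print the pose at each one.

Run:
```python
from h import *
from rig import *
def pr(s,t,h): o=get_obs(); print(s,h,np.round(t,3),np.round(o["tool_pos"],3),np.round(o["tool_rot"],2),np.round(o["contact_force"],1),round(o["time_s"],2))
t=pose(-31.7,.0185); h=move_straight(t,rate=.06,threshold=12); pr("touch",t,h)
for a in(-25,-18):
    t=pose(a,.0185); h=move_straight(t,rate=.06,orientation=rv(-a),threshold=12); pr(a,t,h)
w=look("w4")
```

```text
touch False [ 0.473 -0.164  0.197] [ 0.473 -0.163  0.197] [-0.86  3.02 -0.  ] [-0.   0.   0.4] 12.59
-25 False [ 0.466 -0.155  0.197] [ 0.466 -0.155  0.197] [-0.68  3.07 -0.  ] [-0.9 -1.2  0.3] 12.93
-18 False [ 0.46  -0.145  0.197] [ 0.46  -0.145  0.197] [-0.5  3.1 -0. ] [ 0.3 -0.4  0. ] 13.28
```

View pics/w4.png

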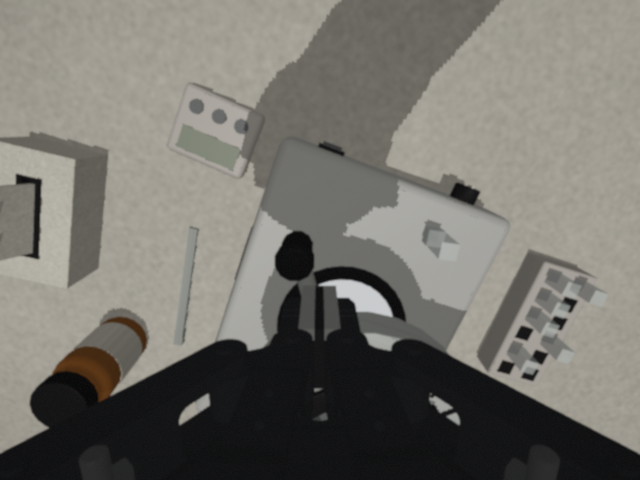

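The knob at (295,255) lies to the left of the fingertips at (320,290), so the fingers may be passing over the bar. I'll check the fingertip height by depth.

Run:
```python
from h import *
w=dict(np.load("w4.npz"))
D=w["depth"];T=w["cam_to_world"];v,u=np.mgrid[:480,:640]
q=np.stack([(u-w["cx"])/w["fx"]*D,(v-w["cy"])/w["fy"]*D,D],-1)@T[:3,:3].T+T[:3,3]
for p in[(308,280),(308,292),(308,310),(319,292),(330,292),(330,310),(290,300),(350,320),(300,240),(290,258),(300,275),(420,300)]: print(p,D[p[1],p[0]].round(3),q[p[1],p[0]].round(3))
k=ray(w,[295,244],.219)[0]; print("knob",k,np.hypot(*(k[:2]-C0)),np.degrees(np.arctan2(k[1]-C0[1],C0[0]-k[0])))
w=dict(np.load("w2.npz"))
D=w["depth"];T=w["cam_to_world"]
q=np.stack([(u-w["cx"])/w["fx"]*D,(v-w["cy"])/w["fy"]*D,D],-1)@T[:3,:3].T+T[:3,3]
for p in[(310,292),(330,292),(310,310),(320,300)]: print(p,q[p[1],p[0]].round(3))
```

```text
(308, 280) 0.165 [ 0.455 -0.153  0.202]
(308, 292) 0.143 [ 0.451 -0.153  0.223]
(308, 310) 0.131 [ 0.452 -0.153  0.236]
(319, 292) 0.144 [ 0.45  -0.149  0.222]
(330, 292) 0.144 [ 0.449 -0.145  0.223]
(330, 310) 0.129 [ 0.449 -0.146  0.238]
(290, 300) 0.145 [ 0.457 -0.159  0.222]
(350, 320) 0.131 [ 0.45  -0.138  0.237]
(300, 240) 0.157 [ 0.438 -0.161  0.205]
(290, 258) 0.145 [ 0.442 -0.163  0.218]
(300, 275) 0.146 [ 0.447 -0.158  0.219]
(420, 300) 0.323 [ 0.501 -0.042  0.06 ]
knob [ 0.43589415 -0.16336761  0.219     ] 0.1267602281058974 -31.042861854584586
(310, 292) [ 0.519 -0.103  0.385]
(330, 292) [ 0.52  -0.096  0.384]
(310, 310) [ 0.52  -0.103  0.399]
(320, 300) [ 0.519 -0.099  0.393]
```

Run:
```python
from h import *
from rig import get_obs
for n in("w2","w4"):
    w=dict(np.load(n+".npz"));D=w["depth"];T=w["cam_to_world"];v,u=np.mgrid[:480,:640]
    q=np.stack([(u-w["cx"])/w["fx"]*D,(v-w["cy"])/w["fy"]*D,D],-1)@T[:3,:3].T+T[:3,3]
    for c in(311,330): print(n,c,[(r,q[r,c].round(3).tolist()) for r in range(274,300,3)])
o=get_obs();print({k:np.round(v,3).tolist() for k,v in o.items()})
```

```text
w2 311 [(274, [0.585, -0.109, 0.204]), (277, [0.587, -0.109, 0.205]), (280, [0.591, -0.109, 0.202]), (283, [0.6, -0.11, 0.189]), (286, [0.52, -0.103, 0.379]), (289, [0.519, -0.103, 0.383]), (292, [0.52, -0.103, 0.384]), (295, [0.52, -0.103, 0.387]), (298, [0.52, -0.103, 0.389])]
w2 330 [(274, [0.586, -0.092, 0.202]), (277, [0.589, -0.092, 0.202]), (280, [0.591, -0.092, 0.203]), (283, [0.601, -0.092, 0.189]), (286, [0.52, -0.096, 0.378]), (289, [0.52, -0.096, 0.382]), (292, [0.52, -0.096, 0.384]), (295, [0.52, -0.096, 0.388]), (298, [0.52, -0.096, 0.389])]
w4 311 [(274, [0.453, -0.152, 0.2]), (277, [0.454, -0.152, 0.2]), (280, [0.456, -0.151, 0.2]), (283, [0.456, -0.151, 0.202]), (286, [0.451, -0.152, 0.218]), (289, [0.451, -0.152, 0.22]), (292, [0.451, -0.152, 0.223]), (295, [0.45, -0.152, 0.227]), (298, [0.451, -0.152, 0.228])]
w4 330 [(274, [0.502, -0.123, 0.063]), (277, [0.504, -0.122, 0.063]), (280, [0.507, -0.121, 0.063]), (283, [0.509, -0.12, 0.064]), (286, [0.449, -0.145, 0.217]), (289, [0.449, -0.145, 0.22]), (292, [0.449, -0.145, 0.223]), (295, [0.449, -0.145, 0.226]), (298, [0.449, -0.145, 0.228])]
{'time_s': 13.333, 'joint_pos': [-0.306, -0.081, -0.031, 1.621, -0.0, -0.623], 'dq': [-0.003, 0.002, 0.003, -0.001, -0.001, 0.009], 'effort': [0.17, -41.899, 46.67, 0.043, 0.008, 0.066], 'tool_pos': [0.46, -0.145, 0.197], 'tool_rot': [-0.496, 3.102, -0.0], 'contact_force': [0.279, 0.307, -0.122], 'torque': [-0.016, 0.008, -0.011], 'grip_force': 0.0, 'opening': -0.0}
```

By depth, the fingertips stand 19 mm above the reported TCP, not 19 mm below it. The shut fingers are also only about ±7 mm thick there. The earlier sweep therefore passed above the bar. I'll back off, lower to TCP z = 0.163 (tips at about 0.182), and push again.

```bash
sed -i 's/z=.197,r=.095/z=.163,r=.095/' h.py
python3 - <<'E'
from h import *
from rig import *
move_straight(pose(-31.7,.05,.215),rate=.15,orientation=rv(31.7))
print(move_straight(pose(-31.7,.05),rate=.1,threshold=10))
h=move_straight(pose(-31.7,.011),rate=.06,threshold=12); print(h,np.round(get_obs()["contact_force"],1))
if not h: arc(-31.7,-2,.011,rate=.06)
a=-2; move_straight(pose(a,.035),rate=.12); move_straight(pose(a,.035,.26),rate=.15); move_to(*VIEW)
w=look("w5"); print(meas(w),get_obs()["time_s"])
E
```

```text
False
False [-0.8 -0.  -0.1]
-25.8 False [ 0.3  0.7 -0.1]
-19.8 False [ 0.4 -0.3  0.3]
-13.9 False [-0.3  0.1 -0.9]
-7.9 False [-0.5 -0.1 -0.8]
-2.0 False [-0.1  0.5  0.1]
((array([ 0.54461225, -0.09805237]), np.float64(0.04844849903713054)), np.float64(2.261780420064234), array([ 0.42640099, -0.09378135,  0.219     ]), np.float64(2.069215943824016)) 18.725
```

View pics/w5.png

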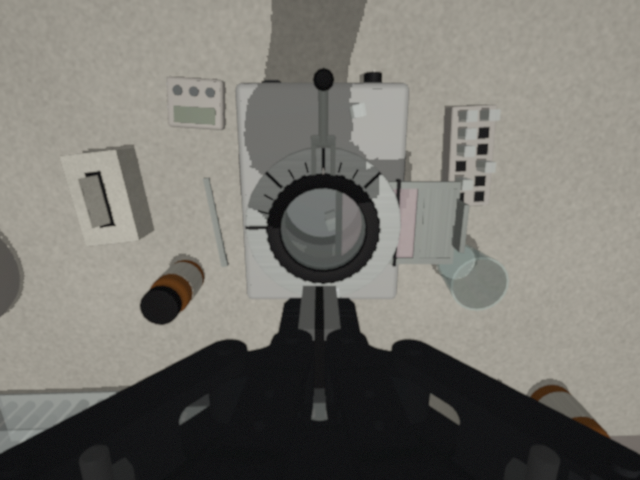

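The arm now stands at 2.07° and the 90 mark at about 2.0–2.2°, so they agree, with the knob at (323,79). Next is the tint slide: come down outside the tab at (462,230) and push along -y until it meets the stop.

Run:
```python
from h import *
from rig import *
p=lambda y,z=.158: [*(C0+y*np.array([np.sin(np.radians(2)),np.cos(np.radians(2))])),z]
o=rv(-2)
move_to(p(.165,.28),o); print(move_straight(p(.165),rate=.12,threshold=10))
for y,r in((.115,.06),(.098,.04),(.084,.02)):
    h=move_straight(p(y),rate=r,threshold=10); ob=get_obs(); t=ob["tool_pos"][:2]-C0
    print(y,h,np.round(ob["contact_force"],1),round(t@np.array([np.sin(np.radians(2)),np.cos(np.radians(2))]),4))
    if h: break
move_straight(p(.125),rate=.1); move_straight(p(.125,.28),rate=.15); move_to(*VIEW)
w=look("w6"); print(meas(w),get_obs()["time_s"])
D=w["depth"];T=w["cam_to_world"];v,u=np.mgrid[:480,:640]
q=np.stack([(u-w["cx"])/w["fx"]*D,(v-w["cy"])/w["fy"]*D,D],-1)@T[:3,:3].T+T[:3,3]
s=(u>395)&(u<480)&(v>190)&(v<275)&(q[...,2]>.192)&(q[...,2]<.205); print("tab",s.sum(),q[s].mean(0),q[s].min(0),q[s].max(0))
```

```text
False
0.115 False [ 0.1  0.7 -0.2] 0.1149
0.098 False [ 0.3 -0.7  0.4] 0.0976
0.084 True [0.4 3.7 3.3] 0.0906
((array([ 0.54463662, -0.0980811 ]), np.float64(0.04847583769166483)), np.float64(2.3072100715302923), array([ 0.42601077, -0.09438503,  0.219     ]), np.float64(1.7846074371749876)) 24.8667
tab 301 [ 0.54703125 -0.02505658  0.19506247] [ 0.52589124 -0.02806055  0.19201794] [ 0.5698437  -0.02135297  0.19718621]
```

View pics/w6.png

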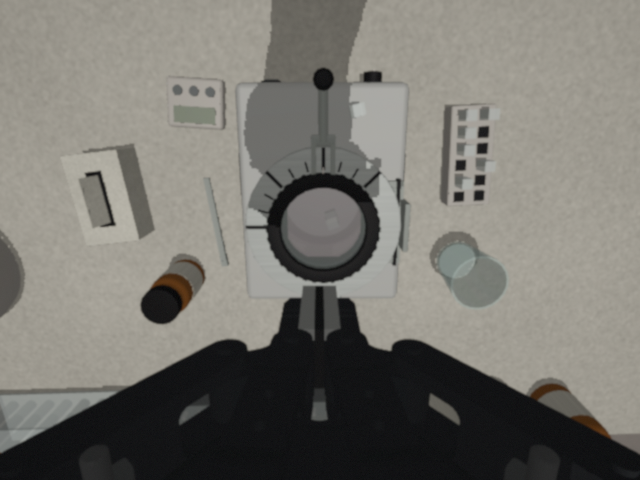

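The tab stands at (405,226), 73 mm from the axis against 73.5 mm when home, and the push ended against the stop. The arm is within about 0.5° of the 90 mark, and nothing else has moved.

```bash
python3 -c "
from rig import *
print(hand_in())"
```

```text
the job is handed in; nothing more can be done
None
```

The job is handed in (verdict not shown): the analyser's arm measured within about 0.5° of the 90 mark, the tint slide is home against its stop, and nothing else on the bench was seen to move.

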